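# Reject the out-of-balance pulley on the knife-edge balance

## Robot

A 6-joint arm with a two-finger parallel gripper is mounted at the origin on a cart in front of the work surface, level with it; the furniture and walls round the work are solid. World frame = base frame: x ahead of the robot, y to its left, z up, the work surface at z = 0. Lengths are in m, angles in rad, forces in N, time in s.
With the tool pointing down it reaches from about 0.275 to 0.875 m from the base axis. Payload 12.5 kg.
Tool frame: the origin (TCP) lies on the front face of the gripper's body, between the roots of the fingers; the fingertips stand 73 mm ahead of it and the grasp point (between the pads) lies 54 mm ahead of it; z points along the fingers, y is the direction in which the jaws open and shut (so a half turn about z gives the same grasp; the last joint's range is limited). The gripper opens to 85 mm and grips with 20 to 120 N. Pads are 22 mm wide; open, the fingers measure 114 mm over their backs; the gripper's body (76 mm by 85 mm) begins 54 mm behind the grasp point. The pads swing forward as they close: fully open they stand 13 mm farther back than shut.
Start: joints at [-1.405, 0.351, 1.652, -0, 1.139, -0.085], TCP at [0.137, -0.533, 0.304] pointing down, gripper open.
Joint ranges: [-2.75, 2.75], [-0.79, 2.1], [0.01, 2.65], [-1.57, 4.71], [0.07, 3.14], [-2.87, 2.87]. Speed limits (rad/s): [2.22, 2.22, 2.79, 3.14, 3.14, 3.14].

## Interface

Orientations are given as a unit quaternion [x, y, z, w].
In Python, from workcell import env gives the robot as it stands.
- The arm moves only by the shell command python3 -m inch 'ROWS'. ROWS is JSON, a list of rows, each an object of numbers: "tx", "ty", "tz": the shift along the tool's x, y, z in units of 3 cm (1.0 is 3 cm); "rx", "ry", "rz": the turn, a rotation vector about the tool's x, y, z in units of 0.1 rad (1.0 is 0.1 rad); "grip": the gripper command: -1 is shut, 1 is fully open, values between are in proportion. A call has 1 to 8 rows; each row shifts and turns the commanded pose from where the row before left it, along the tool's axes as they then stand; what a row does not reach is not made up. A row lasts 1/10 s, in which the tool goes at most 50 mm and 8.59 degrees, less where a joint would pass 70% of its speed; a pose out of reach is approached as far as the arm can. A call with a number of a shift or a turn outside -1 to 1 is refused whole. A call with a gripper value outside its range is refused whole. The fingers move at their own pace and stop on an object; the grip force is fixed at half the most. Time passes only in rows, so rows that do not move let the fingers close. It gives the time, the measured TCP pose, the force and the opening at its end, in the units of the state.
- env.read_state(): the state, without advancing time (a new reading comes with each control period).
- env.snapshot(name): name is "side" or "top"; returns the picture (420x560x3 uint8, red, green, blue); there is no depth.
- env.camera_model(name): a dict with "fx", "fy", "cx", "cy" (pixels), "rvec" (rotation vector, rad) and "tvec" (3), from world to camera coordinates, as OpenCV has them. Camera axes: x right, y down, z forward; pixel columns grow to the right and rows downward; lengths in m; the calibration is good to about 2 mm. A picture is of the moment at which its call begins. camera_model takes no time and is no camera call.
- env.hand_in(): hands the job in, once; it reports no verdict.
Trained networks look in the newest picture that a camera, given by its name, has taken for a name from the list of things; names that differ only in an ending like _2 or _b are one class to them, and where a whole thing is asked for, a point or a joint stands for the part that bears it (a point fixed in the world has none). Each returns a list of dicts, best first, with "score" (0 to 1); they miss things now and then, are a little off and sometimes report something else, mostly with a low value. They report only what shows in the picture. A call takes as long as a camera call. They do not tell look-alikes from the thing itself.
- env.cut_out(camera, target): "mask" (420x560 bool, what is visible of it) and "bbox" ([left, top, right, bottom] in pixels, round what is visible of it).
The state is a dict: "time": time; "joint_pos": joint angles; "qd": joint speeds; "joint_torque": joint torques, N m; "tcp_pos": TCP position; "eef_rot": TCP orientation; "force": force on the tool from outside, world axes, zero at the start; "wrist_torque": the same for the moment, N m; "finger_gap": finger opening in m.
Only numpy, scipy, OpenCV 4.12 (cv2) and the standard library are available. Lean on these libraries where they do the work, as an engineer would, in place of code of your own. Each camera call takes 0.05 s, during which the arm holds its last target. There are 200 camera calls.

## Task

One of the two aluminium belt pulleys has its mass off centre: find out which with the knife-edge balance, by setting a pulley over the post on its pan with the grip bar in line with the beam and letting go. A true pulley leaves the beam level, a bad one tips it. Put the bad pulley flat in the steel reject tray and leave the true one seated on the balance with the beam level.

Things in the scene. Friction and masses are not known exactly. Their poses are not given: they have to be found in the camera images.
- pulley_1: Pale aluminium belt pulley, 72 mm across, 50 mm high, 0.35 kg: flanged disc 24 mm high, blind bore below (32 mm wide, 18 mm deep); on its top a dark grip bar 14 thick, 60 long, 26 mm high (z 24 to 50), to be gripped from above across the 14 mm. Origin: centre of the underside, z up, bar along y. Looks just like pulley_2; either may be the bad one.
- pulley_2: The other pulley, same shape, size, origin and axes as pulley_1. Exactly one of the two is bad: its centre of mass lies about 14 mm off its axis, along the bar. It tips the beam 7 to 11.5 degrees to one side (if the bar lies in line with the beam); the true one leaves it within 4 degrees of level. It settles within 1 s.
- seat (a point): Middle of the 84 mm pan's upper face on the fixed balance, 65 mm up; rocks with the 190 mm beam on a knife edge 15 mm below. x: along the knife edge, y: along the beam, z: out of the pan. Steel post on it: 15 mm high, 25 thick at the foot, coned to 8 at the tip; the bore drops over it with 3.5 mm play until the pulley lies on the pan. The empty beam levels itself.
- tray: square open steel reject tray, 150 x 150 mm outside, walls 4 mm thick and 28 mm high, floor 4 mm thick, fixed to the bench. Origin: centre of its underside; z up; x and y along its sides.
There are look-alikes about, which are no part of the job. What is shaped like the pulley_1 but green or turquoise is not meant.

How it is judged:
By the outcome, as a careful person would: the job done as asked, in the order asked, and still so for the second after the job is handed in, with the robot touching nothing.
It also fails if it takes over 69 s, if anything falls off the work surface, if the arm or the gripper's body presses on something with over 40 N, if the wrist force passes 120 N, or if a joint passes its speed limit or range.

## Working session

There is one attempt and no reset: what is moved stays moved. The work goes in short steps, Python scripts to look and compute and a shell command to move; the robot and the scene stay as the last step left them, time stands still between calls to the robot, and variables do not carry over. Pictures are saved under pics/ and viewed, about 8 in all and at most 12, crops included, and the job is handed in when it is done.

```bash
mkdir -p pics; python3 - <<'E'
from workcell import env
import cv2,numpy as np
for n in("top","side"):
    im=env.snapshot(n);cv2.imwrite(f"pics/{n}0.png",im[:,:,::-1])
    m=env.camera_model(n);R=cv2.Rodrigues(np.array(m["rvec"]))[0];print(n,m["fx"],m["cx"],m["cy"],"pos",(-R.T@np.array(m["tvec"])).round(3),R.round(2).tolist())
    for t in("pulley_1","seat","tray"):
        for d in env.cut_out(n,t): print(n,t,round(d["score"],2),d["bbox"])
print(env.read_state())
E
```

```text
top 410.2730286359383 279.1630802797989 212.75628868870118 pos [ 0.374 -0.007  0.922] [[0.02, -1.0, 0.01], [-0.98, -0.03, -0.19], [0.19, -0.0, -0.98]]
top pulley_1 0.78 [310.5, 164.0, 342.4, 199.5]
top pulley_1 0.73 [144.4, 163.0, 179.8, 196.4]
top pulley_1 0.69 [203.7, 168.7, 239.1, 202.6]
top seat 0.74 [241.7, 215.3, 343.2, 255.5]
top tray 0.66 [373.7, 204.3, 443.5, 271.0]
side 475.3975655407007 280.3470383991238 204.6815641832108 pos [ 0.513 -0.793  0.673] [[1.0, -0.05, -0.02], [-0.04, -0.62, -0.78], [0.03, 0.78, -0.62]]
side pulley_1 0.86 [313.1, 230.1, 347.5, 265.4]
side pulley_1 0.8 [299.1, 137.0, 325.2, 164.1]
side pulley_1 0.63 [295.2, 163.1, 322.7, 193.5]
side seat 0.68 [243.7, 175.6, 281.4, 245.0]
side tray 0.69 [223.5, 286.4, 317.3, 371.5]
side tray 0.45 [241.6, 175.4, 281.1, 242.8]
{'time': 0.4, 'joint_pos': array([-1.40464084e+00,  3.50788484e-01,  1.65185942e+00, -1.77135317e-05,
        1.13910647e+00, -8.46320383e-02]), 'qd': array([-2.70300909e-04, -1.95813136e-03, -7.33071706e-04, -4.19850689e-05,
        5.80318778e-04, -6.03712122e-04]), 'joint_torque': array([-3.91549202e-04, -5.05602300e+01, -2.91369063e+01, -9.24680194e-05,
        1.55396752e-03,  2.18497996e-05]), 'tcp_pos': array([ 0.1364906 , -0.53275811,  0.30381845]), 'eef_rot': array([ 9.92148031e-01,  1.25069091e-01, -1.13324846e-05, -8.04684576e-05]), 'force': array([ 0.25919202, -0.37619899,  0.08651554]), 'wrist_torque': array([0.03956209, 0.01892547, 0.00846739]), 'finger_gap': 0.08525448081321087}
```

View pics/top0.png

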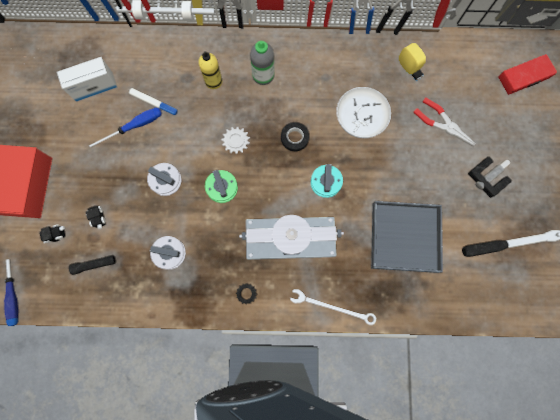

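View pics/side0.png

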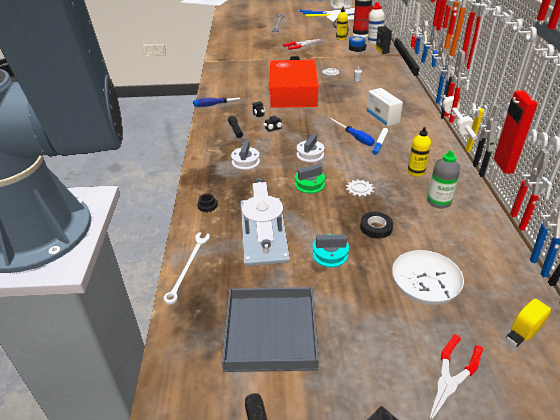

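```bash
cat > h.py <<'E'
import cv2,numpy as np
from scipy.optimize import minimize
from workcell import env
M={n:env.camera_model(n) for n in("top","side")}
def K(n):m=M[n];return np.array([[m["fx"],0,m["cx"]],[0,m["fy"],m["cy"]],[0,0,1.]])
def proj(n,P):return cv2.projectPoints(np.float64(P).reshape(-1,1,3),np.float64(M[n]["rvec"]),np.float64(M[n]["tvec"]),K(n),None)[0][:,0]
def back(n,uv,z):
    R=cv2.Rodrigues(np.float64(M[n]["rvec"]))[0];c=-R.T@np.float64(M[n]["tvec"])
    d=R.T@np.linalg.inv(K(n))@np.array([*uv,1.]);return c+d*(z-c[2])/d[2]
a=np.linspace(0,2*np.pi,60,endpoint=False)
C=np.array([[.036*np.cos(t),.036*np.sin(t),z] for t in a for z in(0,.024)])
B=np.array([[x,y,z] for x in(-.007,.007) for y in(-.03,.03) for z in(.024,.05)])
def place(P,x,y,w,z=0):
    c,s=np.cos(w),np.sin(w);return P@np.array([[c,-s,0],[s,c,0],[0,0,1]]).T+[x,y,z]
S=4
def render(n,p,o,sh,z=0):
    L=np.zeros(sh,np.uint8)
    for P,v in((C,1),(B,2)):
        q=(proj(n,place(P,*p,z))-o+.5)*S
        cv2.fillConvexPoly(L,cv2.convexHull(np.round(q).astype(np.int32)),v)
    return L
def label(im,o,w):
    c=im[o[1]:o[1]+w,o[0]:o[0]+w];c=cv2.resize(c,None,fx=S,fy=S,interpolation=cv2.INTER_CUBIC)
    h=cv2.cvtColor(c,cv2.COLOR_RGB2HSV).astype(int);s,v=h[...,1],h[...,2]
    L=np.zeros(s.shape,np.uint8);L[(v>150)&(s<60)]=1;L[(v<115)&(s<75)]=2
    return L,c
def fit(ims,x,y,z=0,w=60):
    D={}
    for n in ims:
        o=np.round(proj(n,[[x,y,z+.025]])[0]-w/2).astype(int);D[n]=(o,)+label(ims[n],o,w)
    def cost(p):
        return sum(1-(((L==k)&(r==k)).sum()/max(1,((L==k)|(r==k)).sum())) for n,(o,L,c) in D.items() for r in[render(n,p,o,L.shape,z)] for k in(1,2))
    best=min((minimize(cost,[x,y,t],method="Nelder-Mead",options=dict(initial_simplex=np.array([[x,y,t],[x+.006,y,t],[x,y+.006,t],[x,y,t+.25]]),xatol=1e-4,fatol=1e-4)) for t in np.arange(0,np.pi,.52)),key=lambda r:r.fun)
    out=[]
    for n,(o,L,c) in D.items():
        r=render(n,best.x,o,L.shape,z);c=c.copy()
        for k in(1,2):cv2.drawContours(c,cv2.findContours((r>=k).astype(np.uint8),0,2)[0],-1,(255,0,0),1)
        out+=[c]
    return best.x,best.fun,np.hstack(out)
E
python3 - <<'E'
from h import *
ims={n:cv2.imread(f"pics/{n}0.png")[:,:,::-1].copy() for n in M}
V=[]
for u in((164,179),(168,253)):
    g=back("top",u,.025);p,f,v=fit(ims,g[0],g[1]);print(g,p,np.degrees(p[2]),f);V+=[v]
cv2.imwrite("pics/fit.png",np.vstack(V)[:,:,::-1])
for z,pts in((.0,[(247,219),(338,216),(338,257),(247,259),(373,206),(441,206),(441,271),(373,269)]),(.07,[(291,234),(246,235),(337,235)])):
    for q in pts: print(q,back("top",q,z).round(4))
o=[225,195]
c1=cv2.resize(ims["top"][200:275,230:350],None,fx=5,fy=5,interpolation=2)
cv2.imwrite("pics/bal.png",c1[:,:,::-1])
E
```

```text
[0.62298037 0.25510937 0.025     ] [0.6274273  0.26069025 2.72055504] 155.8763219539039 2.416649089639108
[0.45600406 0.23312146 0.025     ] [ 0.45850713  0.23805311 -0.13022801] -7.4615150740743 2.1343764225632427
(247, 219) [0.5404 0.0657 0.    ]
(338, 216) [ 0.5527 -0.1423  0.    ]
(338, 257) [ 0.459 -0.142  0.   ]
(247, 259) [0.4493 0.062  0.    ]
(373, 206) [ 0.5783 -0.223   0.    ]
(441, 206) [ 0.5823 -0.3799  0.    ]
(441, 271) [ 0.4335 -0.3722  0.    ]
(373, 269) [ 0.4342 -0.2202  0.    ]
(291, 234) [ 0.4982 -0.0333  0.07  ]
(246, 235) [0.4937 0.0609 0.07  ]
(337, 235) [ 0.4985 -0.1298  0.07  ]
```

View pics/fit.png

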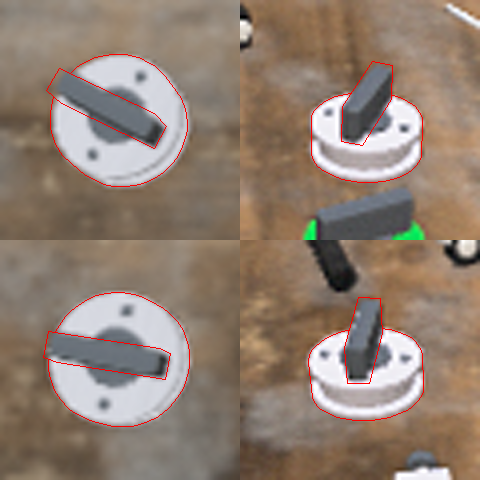

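View pics/bal.png

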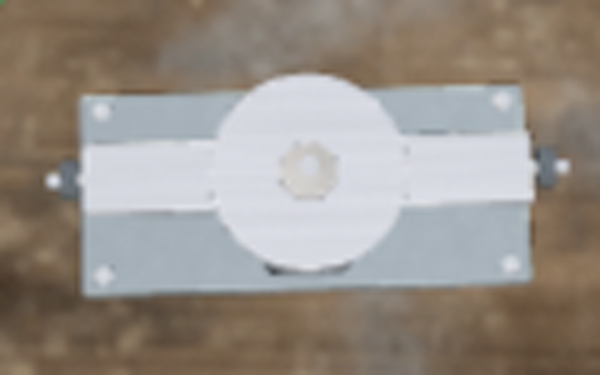

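Pictures 1–4: the pale pulleys are at top px (164,179) and (168,253). The fitted outlines sit on them in both views. The balance pan centre is at about (291.4,233.7), with the beam nearly along world y, and the tray is at about (407,237). Green (221,186) and turquoise (327,181) are decoys.

```bash
cat >> h.py <<'E'
def go(x,y,z,psi_deg):
    s=env.read_state();p=s["tcp_pos"]
    from scipy.spatial.transform import Rotation as Ro
    R=Ro.from_quat(s["eef_rot"]).as_matrix();psi=np.arctan2(R[1,0],R[0,0])
    d=np.array([x,y,z])-p
    w=(np.radians(psi_deg)-psi+np.pi/2)%np.pi-np.pi/2
    c,sn=np.cos(psi+w),np.sin(psi+w);Rn=np.array([[c,sn,0],[sn,-c,0],[0,0,-1.]]).T
    print("t",round(s["time"],2),"tcp",p.round(4),"psi",np.degrees(psi).round(2),"tilt",R[:,2].round(4),"gap",round(s["finger_gap"],4),"F",s["force"].round(1))
    print("units now-axes",(R.T@d/.03).round(2),"| rz",round(-w/.1,2),"| after turn",(Rn.T@d/.03).round(2))
E
python3 - <<'E'
from h import *
f=lambda u,v,z:back("top",((u+.5)/5-.5+230,(v+.5)/5-.5+200),z)
print("pan",f(309,170.5,.065)); a,b=f(83,177,.06),f(532,166,.06);print(a,b,np.degrees(np.arctan2(*(a-b)[1::-1])))
a,b=f(52,181,.055),f(562,167,.055);print(np.degrees(np.arctan2(*(a-b)[1::-1])),(a+b)/2)
a,b=f(83,297,.0),f(530,281,.0);print(np.degrees(np.arctan2(*(a-b)[1::-1])))
p=f(309,170.5,.065);print("side px of pan",proj("side",[p]))
im=cv2.imread("pics/side0.png")[170:270,225:300];cv2.imwrite("pics/bs.png",cv2.resize(im,None,fx=6,fy=6,interpolation=2))
go(.4585,.238,.25,82.5)
E
```

```text
pan [ 0.49956928 -0.03425778  0.065     ]
[0.49507183 0.06130541 0.06      ] [ 0.50465512 -0.12910836  0.06      ] 92.8811962183907
93.05089595098022 [ 0.4995147  -0.03390705  0.055     ]
93.49133010380423
side px of pan [[261.94073208 207.47390313]]
t 0.4 tcp [ 0.1365 -0.5328  0.3038] psi 14.37 tilt [-0.e+00  2.e-04 -1.e+00] gap 0.0853 F [ 0.3 -0.4  0.1]
units now-axes [ 16.77 -22.22   1.8 ] | rz -11.89 | after turn [26.87  7.29  1.79]
```

View pics/bs.png

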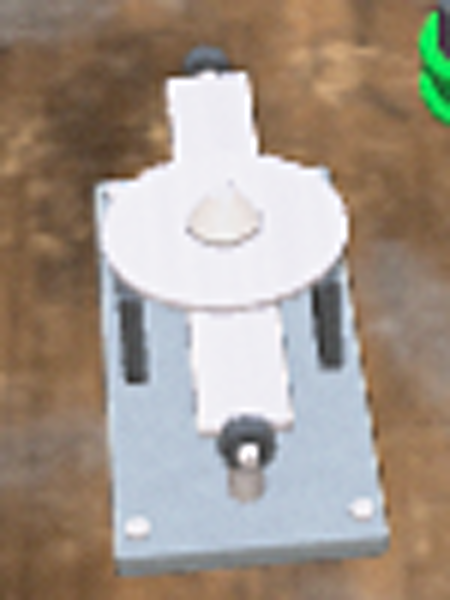

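```bash
python3 -m inch '[{"tx":0.755,"ty":-1,"tz":0.08},{"tx":0.755,"ty":-1,"tz":0.08},{"tx":0.755,"ty":-1,"tz":0.08},{"tx":0.755,"ty":-1,"tz":0.08},{"tx":0.755,"ty":-1,"tz":0.08},{"tx":0.755,"ty":-1,"tz":0.08},{"tx":0.755,"ty":-1,"tz":0.08},{"tx":0.755,"ty":-1,"tz":0.08}]' | tail -3
python3 -m inch '[{"tx":0.755,"ty":-1,"tz":0.08},{"tx":0.755,"ty":-1,"tz":0.08},{"tx":0.755,"ty":-1,"tz":0.08},{"tx":0.755,"ty":-1,"tz":0.08},{"tx":0.755,"ty":-1,"tz":0.08},{"tx":0.755,"ty":-1,"tz":0.08},{"tx":0.755,"ty":-1,"tz":0.08},{"tx":0.755,"ty":-1,"tz":0.08}]' | tail -3
python3 -m inch '[{"tx":0.755,"ty":-1,"tz":0.08},{"tx":0.755,"ty":-1,"tz":0.08},{"tx":0.755,"ty":-1,"tz":0.08},{"tx":0.755,"ty":-1,"tz":0.08},{"tx":0.755,"ty":-1,"tz":0.08},{"tx":0.755,"ty":-1,"tz":0.08},{"rz":-1},{"rz":-1}]' | tail -3
python3 -m inch '[{"rz":-1},{"rz":-1},{"rz":-1},{"rz":-1},{"rz":-1},{"rz":-1},{"rz":-1},{"rz":-1}]' |tail -3
python3 -c "
from h import *
go(.4585,.238,.101,82.5)"
```

```text
t 0.4 tcp [ 0.1365 -0.5328  0.3038] psi 14.37 tilt [-0.e+00  2.e-04 -1.e+00] gap 0.0853 F [ 0.3 -0.4  0.1]
units now-axes [ 16.77 -22.22   6.76] | rz -11.89 | after turn [26.87  7.29  6.76]$[0]: bad value
$[0]: bad value
$[0]: bad value
$[0]: bad value
```

```bash
python3 -m inch '[{"tx":0.755,"ty":-1.0,"tz":0.08,"rx":0,"ry":0,"rz":0,"grip":1}]'; python3 -m inch '[{"tx":0.75,"ty":-1,"tz":0.08,"grip":1}]'; python3 -m inch '[{"tx":0.75,"ty":-1,"tz":0.08}]'
```

```text
time: 0.5
tcp_pos: [0.1503, -0.4999, 0.3015]
eef_rot: [0.992, 0.124, -0.0, 0.001]
force: [1.3, 0.0, -0.2]
finger_gap: 0.0855$[0]: bad value
$[0]: bad value
```

```bash
python3 -m inch '[{"tx":0.755,"ty":-1,"tz":0.08,"rx":0,"ry":0,"rz":0,"grip":1},{"tx":0.755,"ty":-1,"tz":0.08,"rx":0,"ry":0,"rz":0,"grip":1},{"tx":0.755,"ty":-1,"tz":0.08,"rx":0,"ry":0,"rz":0,"grip":1},{"tx":0.755,"ty":-1,"tz":0.08,"rx":0,"ry":0,"rz":0,"grip":1},{"tx":0.755,"ty":-1,"tz":0.08,"rx":0,"ry":0,"rz":0,"grip":1},{"tx":0.755,"ty":-1,"tz":0.08,"rx":0,"ry":0,"rz":0,"grip":1},{"tx":0.755,"ty":-1,"tz":0.08,"rx":0,"ry":0,"rz":0,"grip":1},{"tx":0.755,"ty":-1,"tz":0.08,"rx":0,"ry":0,"rz":0,"grip":1}]' | head -2
python3 -m inch '[{"tx":0.755,"ty":-1,"tz":0.08,"rx":0,"ry":0,"rz":0,"grip":1},{"tx":0.755,"ty":-1,"tz":0.08,"rx":0,"ry":0,"rz":0,"grip":1},{"tx":0.755,"ty":-1,"tz":0.08,"rx":0,"ry":0,"rz":0,"grip":1},{"tx":0.755,"ty":-1,"tz":0.08,"rx":0,"ry":0,"rz":0,"grip":1},{"tx":0.755,"ty":-1,"tz":0.08,"rx":0,"ry":0,"rz":0,"grip":1},{"tx":0.755,"ty":-1,"tz":0.08,"rx":0,"ry":0,"rz":0,"grip":1},{"tx":0.755,"ty":-1,"tz":0.08,"rx":0,"ry":0,"rz":0,"grip":1},{"tx":0.755,"ty":-1,"tz":0.08,"rx":0,"ry":0,"rz":0,"grip":1}]' | head -2
python3 -m inch '[{"tx":0.755,"ty":-1,"tz":0.08,"rx":0,"ry":0,"rz":0,"grip":1},{"tx":0.755,"ty":-1,"tz":0.08,"rx":0,"ry":0,"rz":0,"grip":1},{"tx":0.755,"ty":-1,"tz":0.08,"rx":0,"ry":0,"rz":0,"grip":1},{"tx":0.755,"ty":-1,"tz":0.08,"rx":0,"ry":0,"rz":0,"grip":1},{"tx":0.755,"ty":-1,"tz":0.08,"rx":0,"ry":0,"rz":0,"grip":1},{"tx":0,"ty":0,"tz":0,"rx":0,"ry":0,"rz":-1,"grip":1},{"tx":0,"ty":0,"tz":0,"rx":0,"ry":0,"rz":-1,"grip":1},{"tx":0,"ty":0,"tz":0,"rx":0,"ry":0,"rz":-1,"grip":1}]' | head -2
python3 -m inch '[{"tx":0,"ty":0,"tz":0,"rx":0,"ry":0,"rz":-1,"grip":1},{"tx":0,"ty":0,"tz":0,"rx":0,"ry":0,"rz":-1,"grip":1},{"tx":0,"ty":0,"tz":0,"rx":0,"ry":0,"rz":-1,"grip":1},{"tx":0,"ty":0,"tz":0,"rx":0,"ry":0,"rz":-1,"grip":1},{"tx":0,"ty":0,"tz":0,"rx":0,"ry":0,"rz":-1,"grip":1},{"tx":0,"ty":0,"tz":0,"rx":0,"ry":0,"rz":-1,"grip":1},{"tx":0,"ty":0,"tz":0,"rx":0,"ry":0,"rz":-1,"grip":1},{"tx":0,"ty":0,"tz":0,"rx":0,"ry":0,"rz":-1,"grip":1}]' | head -2
python3 -c "
from h import *
go(.4585,.238,.101,82.5)"
```

```text
time: 1.3
tcp_pos: [0.2672, -0.2193, 0.2824]
time: 2.1
tcp_pos: [0.3834, 0.0585, 0.2632]
time: 2.9
tcp_pos: [0.4554, 0.2305, 0.2509]
time: 3.7
tcp_pos: [0.4554, 0.2302, 0.2511]
t 3.7 tcp [0.4554 0.2302 0.2511] psi 77.63 tilt [ 0. -0. -1.] gap 0.0855 F [ 0.2 -0.   0.3]
units now-axes [0.27 0.04 5.  ] | rz -0.85 | after turn [0.27 0.07 5.  ]
```

```bash
python3 -m inch '[{"tx":0.27,"ty":0.04,"tz":0,"rx":0,"ry":0,"rz":-0.85,"grip":1},{"tx":0,"ty":0,"tz":1,"rx":0,"ry":0,"rz":0,"grip":0},{"tx":0,"ty":0,"tz":1,"rx":0,"ry":0,"rz":0,"grip":0},{"tx":0,"ty":0,"tz":1,"rx":0,"ry":0,"rz":0,"grip":0},{"tx":0,"ty":0,"tz":1,"rx":0,"ry":0,"rz":0,"grip":0},{"tx":0,"ty":0,"tz":0.5,"rx":0,"ry":0,"rz":0,"grip":0},{"tx":0,"ty":0,"tz":0.47,"rx":0,"ry":0,"rz":0,"grip":0},{"tx":0,"ty":0,"tz":0,"rx":0,"ry":0,"rz":0,"grip":0}]'
python3 -m inch '[{"tx":0,"ty":0,"tz":0,"rx":0,"ry":0,"rz":0,"grip":-1},{"tx":0,"ty":0,"tz":0,"rx":0,"ry":0,"rz":0,"grip":-1},{"tx":0,"ty":0,"tz":0,"rx":0,"ry":0,"rz":0,"grip":-1},{"tx":0,"ty":0,"tz":0,"rx":0,"ry":0,"rz":0,"grip":-1},{"tx":0,"ty":0,"tz":0,"rx":0,"ry":0,"rz":0,"grip":-1}]'
python3 -c "
from h import *
go(.4585,.238,.101,82.5)"
```

```text
time: 4.5
tcp_pos: [0.4578, 0.2377, 0.1007]
eef_rot: [0.753, 0.658, -0.001, -0.0]
force: [-0.4, -0.7, 1.2]
finger_gap: 0.0426
time: 5.0
tcp_pos: [0.4591, 0.2381, 0.1031]
eef_rot: [0.753, 0.658, 0.001, 0.0]
force: [-0.3, -0.4, 6.8]
finger_gap: 0.0127
t 5.0 tcp [0.4591 0.2381 0.1031] psi 82.27 tilt [ 2.4e-03  9.0e-04 -1.0e+00] gap 0.0127 F [-0.3 -0.4  6.8]
units now-axes [-0.01 -0.02  0.07] | rz -0.04 | after turn [-0.01 -0.02  0.07]
```

```bash
python3 -m inch '[{"tx":0,"ty":0,"tz":-0.5,"rx":0,"ry":0,"rz":0,"grip":-1},{"tx":0,"ty":0,"tz":-1,"rx":0,"ry":0,"rz":0,"grip":-1},{"tx":0,"ty":0,"tz":-1,"rx":0,"ry":0,"rz":0,"grip":-1},{"tx":0,"ty":0,"tz":-1,"rx":0,"ry":0,"rz":0,"grip":-1},{"tx":0,"ty":0,"tz":-1,"rx":0,"ry":0,"rz":0,"grip":-1},{"tx":0,"ty":0,"tz":0,"rx":0,"ry":0,"rz":-1,"grip":-1},{"tx":0,"ty":0,"tz":0,"rx":0,"ry":0,"rz":-0.87,"grip":-1},{"tx":0,"ty":0,"tz":0,"rx":0,"ry":0,"rz":0,"grip":-1}]'
python3 -c "
from h import *
go(.4997,-.0345,.200,93)"
```

```text
time: 5.8
tcp_pos: [0.458, 0.2378, 0.237]
eef_rot: [0.688, 0.726, -0.0, -0.0]
force: [-0.4, -1.0, -2.6]
finger_gap: 0.0128
t 5.8 tcp [0.458  0.2378 0.237 ] psi 93.05 tilt [-5.e-04 -2.e-04 -1.e+00] gap 0.0128 F [-0.4 -1.  -2.6]
units now-axes [-9.14  0.91  1.24] | rz 0.01 | after turn [-9.14  0.91  1.23]
```

```bash
python3 -m inch '[{"tx":-0.6,"ty":0.1,"tz":0,"rx":0,"ry":0,"rz":0,"grip":-1},{"tx":-1,"ty":0.1,"tz":0,"rx":0,"ry":0,"rz":0,"grip":-1},{"tx":-1,"ty":0.1,"tz":0,"rx":0,"ry":0,"rz":0,"grip":-1},{"tx":-1,"ty":0.1,"tz":0,"rx":0,"ry":0,"rz":0,"grip":-1},{"tx":-1,"ty":0.1,"tz":0,"rx":0,"ry":0,"rz":0,"grip":-1},{"tx":-1,"ty":0.1,"tz":0,"rx":0,"ry":0,"rz":0,"grip":-1},{"tx":-1,"ty":0.1,"tz":0,"rx":0,"ry":0,"rz":0,"grip":-1},{"tx":-1,"ty":0.1,"tz":0,"rx":0,"ry":0,"rz":0,"grip":-1}]' | head -1
python3 -m inch '[{"tx":-1,"ty":0.1,"tz":0,"rx":0,"ry":0,"rz":0,"grip":-1},{"tx":-0.54,"ty":0.01,"tz":0,"rx":0,"ry":0,"rz":0,"grip":-1},{"tx":0,"ty":0,"tz":0.6,"rx":0,"ry":0,"rz":0,"grip":-1},{"tx":0,"ty":0,"tz":0,"rx":0,"ry":0,"rz":0,"grip":-1}]'
python3 - <<'E'
from h import *
go(.4997,-.0345,.170,93)
ims={n:env.snapshot(n) for n in M}
a=cv2.resize(ims["top"][170:290,220:360],None,fx=3,fy=3);b=cv2.resize(ims["side"][140:260,190:330],None,fx=3,fy=3)
cv2.imwrite("pics/hov.png",np.vstack([a,b])[:,:,::-1][:, :] if 0 else np.hstack([a,b])[:,:800,::-1])
E
```

```text
time: 6.6
time: 7.0
tcp_pos: [0.4988, -0.0348, 0.2172]
eef_rot: [0.69, 0.724, -0.001, -0.002]
force: [-0.0, 0.3, -2.4]
finger_gap: 0.0124
t 7.0 tcp [ 0.4988 -0.0348  0.2172] psi 92.79 tilt [-3.9e-03  7.0e-04 -1.0e+00] gap 0.0124 F [-0.   0.3 -2.4]
units now-axes [0.01 0.04 1.57] | rz -0.04 | after turn [0.01 0.03 1.57]
```

View pics/hov.png

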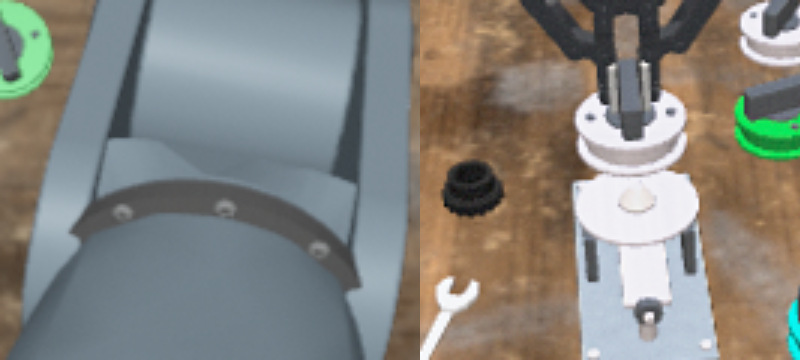

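Picture 6: the pulley is gripped upright just above the post at about (630,130), with the pan at (637,205).

```bash
python3 -m inch '[{"tx":0,"ty":0.03,"tz":0.6,"rx":0,"ry":0,"rz":0,"grip":-1},{"tx":0,"ty":0,"tz":0.5,"rx":0,"ry":0,"rz":0,"grip":-1},{"tx":0,"ty":0,"tz":0.2,"rx":0,"ry":0,"rz":0,"grip":-1},{"tx":0,"ty":0,"tz":0.1,"rx":0,"ry":0,"rz":0,"grip":-1},{"tx":0,"ty":0,"tz":0,"rx":0,"ry":0,"rz":0,"grip":-1}]'
python3 -c "
from h import *
print('side',proj('side',[[.4988,-.0348,.114]]))
go(.4997,-.0345,.168,93)"
```

```text
time: 7.6
tcp_pos: [0.501, -0.0343, 0.1773]
eef_rot: [0.688, 0.725, 0.0, 0.0]
force: [-0.1, 0.9, -3.3]
finger_gap: 0.0126
side [[260.5227456  188.36000734]]
t 7.6 tcp [ 0.501  -0.0343  0.1773] psi 92.98 tilt [ 3.e-04 -0.e+00 -1.e+00] gap 0.0126 F [-0.1  0.9 -3.3]
units now-axes [-0.   -0.04  0.31] | rz -0.0 | after turn [-0.   -0.04  0.31]
```

```bash
python3 -m inch '[{"tx":0,"ty":-0.03,"tz":0.15,"rx":0,"ry":0,"rz":0,"grip":-1},{"tx":0,"ty":0,"tz":0.1,"rx":0,"ry":0,"rz":0,"grip":-1},{"tx":0,"ty":0,"tz":0,"rx":0,"ry":0,"rz":0,"grip":-1}]'
python3 -m inch '[{"tx":0,"ty":0,"tz":0.06,"rx":0,"ry":0,"rz":0,"grip":-1},{"tx":0,"ty":0,"tz":0,"rx":0,"ry":0,"rz":0,"grip":-1}]'
```

```text
time: 7.9
tcp_pos: [0.4997, -0.0345, 0.1693]
eef_rot: [0.689, 0.725, -0.0, -0.0]
force: [0.3, -0.2, -3.7]
finger_gap: 0.0127
time: 8.1
tcp_pos: [0.5, -0.0346, 0.1681]
eef_rot: [0.689, 0.725, 0.0, 0.0]
force: [-1.5, -0.4, 1.6]
finger_gap: 0.0127
```

Contact at 0.168, as expected, so I'll release, raise the tool and back away toward the tray side.

```bash
python3 -m inch '[{"tx":0,"ty":0,"tz":0,"rx":0,"ry":0,"rz":0,"grip":0},{"tx":0,"ty":0,"tz":0,"rx":0,"ry":0,"rz":0,"grip":0},{"tx":0,"ty":0,"tz":0,"rx":0,"ry":0,"rz":0,"grip":0},{"tx":0,"ty":0,"tz":-0.5,"rx":0,"ry":0,"rz":0,"grip":0},{"tx":0,"ty":0,"tz":-1,"rx":0,"ry":0,"rz":0,"grip":0},{"tx":0,"ty":0,"tz":-1,"rx":0,"ry":0,"rz":0,"grip":0},{"tx":0,"ty":0,"tz":-1,"rx":0,"ry":0,"rz":0,"grip":0},{"tx":0,"ty":0,"tz":0,"rx":0,"ry":0,"rz":0,"grip":0}]'
python3 -m inch '[{"tx":1,"ty":0,"tz":0,"rx":0,"ry":0,"rz":0,"grip":0},{"tx":1,"ty":0,"tz":0,"rx":0,"ry":0,"rz":0,"grip":0},{"tx":1,"ty":0,"tz":0,"rx":0,"ry":0,"rz":0,"grip":0},{"tx":1,"ty":0,"tz":0,"rx":0,"ry":0,"rz":0,"grip":0},{"tx":1,"ty":0,"tz":0,"rx":0,"ry":0,"rz":0,"grip":0},{"tx":1,"ty":0,"tz":0,"rx":0,"ry":0,"rz":0,"grip":0},{"tx":1,"ty":0,"tz":0,"rx":0,"ry":0,"rz":0,"grip":0},{"tx":0,"ty":0,"tz":0,"rx":0,"ry":0,"rz":0,"grip":0}]'
python3 - <<'E'
from h import *
ims={n:env.snapshot(n) for n in M}
for n in ims: cv2.imwrite(f"pics/{n}1.png",ims[n][:,:,::-1])
a=cv2.resize(ims["top"][180:280,225:345],None,fx=3.3,fy=3.3);b=cv2.resize(ims["side"][150:250,205:325],None,fx=3.3,fy=3.3)
cv2.imwrite("pics/t1.png",np.hstack([a,b])[:,:,::-1])
E
```

```text
time: 8.9
tcp_pos: [0.5012, -0.0347, 0.2763]
eef_rot: [0.688, 0.725, 0.002, 0.003]
force: [0.4, -0.2, 0.3]
finger_gap: 0.0424
time: 9.7
tcp_pos: [0.4885, 0.1777, 0.272]
eef_rot: [0.688, 0.726, -0.0, -0.0]
force: [-0.3, -0.8, -0.4]
finger_gap: 0.0429
```

View pics/t1.png

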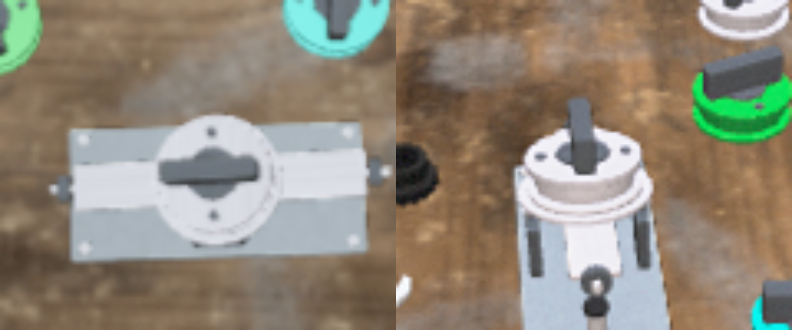

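Picture 7: the pulley is on the pan with the bar in line. The near beam end in the side view (597,280) looks raised, which suggests a tip toward +y. I'll quantify it.

```bash
cat >> h.py <<'E'
def seat2w(P,th,s=(.4997,-.0345),yaw=3.0):
    # seat-frame points (y along beam toward +y world) rocked by th deg about knife edge (15mm below); th>0: +y end up
    P=np.float64(P)+[0,0,.015];c,q=np.cos(np.radians(th)),np.sin(np.radians(th))
    P=P@np.array([[1,0,0],[0,c,-q],[0,q,c]]).T
    return place(P,*s,np.radians(yaw),.05)
E
python3 - <<'E'
from h import *
im0=cv2.imread("pics/side0.png");im1=cv2.imread("pics/side1.png");out=[]
for im in(im0,im1):
    c=cv2.resize(im[150:260,222:312],None,fx=4.4,fy=5,interpolation=2)
    c=cv2.resize(im[150:260,222:312],None,fx=5,fy=5,interpolation=2)
    for th,col in((0,(0,255,0)),(-9.5,(0,0,255))):
        q=seat2w([[.042*np.cos(t),.042*np.sin(t),0] for t in a],th)
        for P in(q,seat2w([[-.014,-.095,0],[.014,-.095,0]],th),seat2w([[-.014,.095,0],[.014,.095,0]],th)):
            u=((proj("side",P)-[222,150]+.5)*5).astype(np.int32);cv2.polylines(c,[u],False,col,1)
    out.append(c)
cv2.imwrite("pics/tip.png",np.hstack(out)[:,:800])
print(np.hstack(out).shape)
E
```

```text
(550, 900, 3)
```

View pics/tip.png

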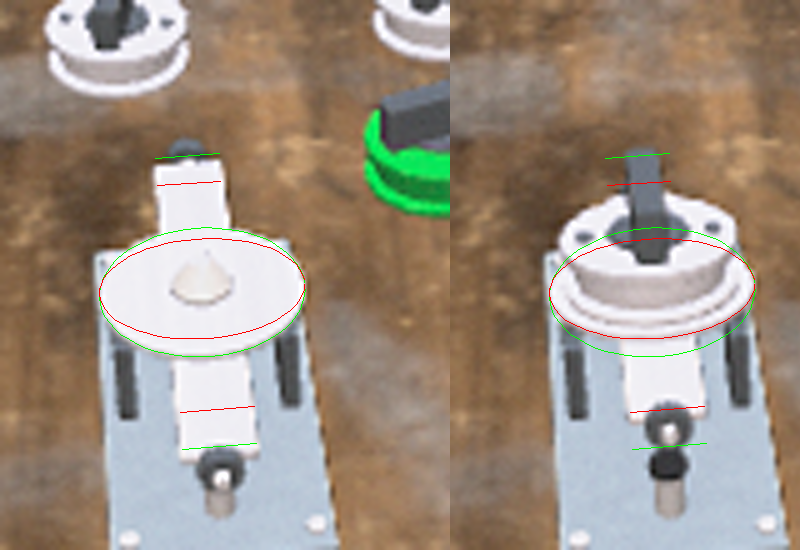

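Picture 8: the near beam end matches the red −9.5° overlay line, so the beam is tipped about 9° with the +y end down, while the pan was level before. This pulley is the bad one. I'll tilt the tool to match and pick it back up.

```bash
python3 -m inch '[{"tx":0,"ty":0,"tz":0,"rx":0,"ry":-0.8,"rz":0,"grip":0},{"tx":0,"ty":0,"tz":0,"rx":0,"ry":-0.8,"rz":0,"grip":0},{"tx":0,"ty":0,"tz":0,"rx":0,"ry":0,"rz":0,"grip":0}]'
python3 - <<'E'
from h import *
for h in (.175,.105):
    g=seat2w([[0,0,h]],-9.2)[0];print(g);go(*g,93)
E
```

```text
time: 10.1
tcp_pos: [0.489, 0.1748, 0.2723]
eef_rot: [0.686, 0.723, -0.056, 0.058]
force: [-0.8, 0.4, -0.7]
finger_gap: 0.0428
[ 0.49811017 -0.00416421  0.23755589]
t 10.1 tcp [0.489  0.1748 0.2723] psi 93.0 tilt [ 0.0078 -0.1606 -0.987 ] gap 0.0428 F [-0.8  0.4 -0.7]
units now-axes [-5.71 -0.01  2.1 ] | rz -0.0 | after turn [-5.97 -0.01  1.16]
[ 0.4986959  -0.01534055  0.16845635]
t 10.1 tcp [0.489  0.1748 0.2723] psi 93.0 tilt [ 0.0078 -0.1606 -0.987 ] gap 0.0428 F [-0.8  0.4 -0.7]
units now-axes [-5.71 -0.    4.44] | rz -0.0 | after turn [-6.35 -0.01  3.46]
```

```bash
python3 -m inch '[{"tx":-0.71,"ty":0,"tz":0,"rx":0,"ry":0,"rz":0,"grip":0},{"tx":-1,"ty":0,"tz":0,"rx":0,"ry":0,"rz":0,"grip":0},{"tx":-1,"ty":0,"tz":0,"rx":0,"ry":0,"rz":0,"grip":0},{"tx":-1,"ty":0,"tz":0,"rx":0,"ry":0,"rz":0,"grip":0},{"tx":-1,"ty":0,"tz":0,"rx":0,"ry":0,"rz":0,"grip":0},{"tx":-1,"ty":0,"tz":0,"rx":0,"ry":0,"rz":0,"grip":0},{"tx":0,"ty":0,"tz":1,"rx":0,"ry":0,"rz":0,"grip":0},{"tx":0,"ty":0,"tz":0,"rx":0,"ry":0,"rz":0,"grip":0}]' | head -2
python3 -m inch '[{"tx":0,"ty":0,"tz":1,"rx":0,"ry":0,"rz":0,"grip":0},{"tx":0,"ty":0,"tz":1,"rx":0,"ry":0,"rz":0,"grip":0},{"tx":0,"ty":0,"tz":1,"rx":0,"ry":0,"rz":0,"grip":0},{"tx":0,"ty":0,"tz":0.4,"rx":0,"ry":0,"rz":0,"grip":0},{"tx":0,"ty":0,"tz":0,"rx":0,"ry":0,"rz":0,"grip":0}]'
python3 -c "
from h import *
go(*seat2w([[0,0,.105]],-9.2)[0],93)"
```

```text
time: 10.9
tcp_pos: [0.4966, 0.0, 0.2679]
time: 11.4
tcp_pos: [0.4985, -0.0147, 0.1691]
eef_rot: [0.686, 0.723, -0.056, 0.057]
force: [-0.0, 0.5, 0.9]
finger_gap: 0.0426
t 11.4 tcp [ 0.4985 -0.0147  0.1691] psi 92.98 tilt [ 0.0059 -0.1584 -0.9874] gap 0.0426 F [-0.   0.5  0.9]
units now-axes [-0.02  0.01  0.02] | rz -0.0 | after turn [-0.02  0.01  0.02]
```

Close, lift along the tool axis, then level.

```bash
python3 -m inch '[{"tx":0,"ty":0,"tz":0,"rx":0,"ry":0,"rz":0,"grip":-1},{"tx":0,"ty":0,"tz":0,"rx":0,"ry":0,"rz":0,"grip":-1},{"tx":0,"ty":0,"tz":0,"rx":0,"ry":0,"rz":0,"grip":-1},{"tx":0,"ty":0,"tz":0,"rx":0,"ry":0,"rz":0,"grip":-1},{"tx":0,"ty":0,"tz":0,"rx":0,"ry":0,"rz":0,"grip":-1}]'
python3 -m inch '[{"tx":0,"ty":0,"tz":-0.3,"rx":0,"ry":0,"rz":0,"grip":-1},{"tx":0,"ty":0,"tz":-0.5,"rx":0,"ry":0,"rz":0,"grip":-1},{"tx":0,"ty":0,"tz":-1,"rx":0,"ry":0,"rz":0,"grip":-1},{"tx":0,"ty":0,"tz":-1,"rx":0,"ry":0,"rz":0,"grip":-1},{"tx":0,"ty":0,"tz":0,"rx":0,"ry":0.8,"rz":0,"grip":-1},{"tx":0,"ty":0,"tz":0,"rx":0,"ry":0.8,"rz":0,"grip":-1},{"tx":0,"ty":0,"tz":0,"rx":0,"ry":0,"rz":0,"grip":-1}]'
python3 - <<'E'
from h import *
t=np.mean([back("top",q,0)[:2] for q in((373,206),(441,206),(441,271),(373,269))],0)
d=[x for x in env.cut_out("top","tray")];b=d[0]["bbox"];print(t,d[0]["score"],back("top",((b[0]+b[2])/2,(b[1]+b[3])/2),.014))
go(*t,.20,93)
im=env.snapshot("side");env.snapshot("top");print([(round(x["score"],2),x["bbox"]) for x in env.cut_out("side","tray")[:1]],proj("side",[[t[0],t[1],.014]]))
cv2.imwrite("pics/side2.png",im[:,:,::-1])
E
```

```text
time: 11.9
tcp_pos: [0.4995, -0.0145, 0.1713]
eef_rot: [0.686, 0.723, -0.054, 0.059]
force: [-1.5, 1.0, 5.9]
finger_gap: 0.0125
time: 12.6
tcp_pos: [0.4982, -0.0017, 0.2536]
eef_rot: [0.689, 0.725, 0.001, -0.0]
force: [0.4, -0.6, -4.2]
finger_gap: 0.0124
[ 0.50708601 -0.29881549] 0.67 [ 0.50100558 -0.29756681  0.014     ]
t 12.65 tcp [ 0.498  -0.0017  0.2533] psi 92.93 tilt [ 5.0e-04 -1.4e-03 -1.0e+00] gap 0.0123 F [-0.4 -0.1 -3.4]
units now-axes [-9.9  -0.21  1.79] | rz -0.01 | after turn [-9.9  -0.22  1.78]
[(0.69, [222.2, 285.4, 316.0, 372.2])] [[270.20500838 329.71315472]]
```

```bash
python3 -m inch '[{"tx":-0.9,"ty":0,"tz":0,"rx":0,"ry":0,"rz":0,"grip":-1},{"tx":-1,"ty":0,"tz":0,"rx":0,"ry":0,"rz":0,"grip":-1},{"tx":-1,"ty":0,"tz":0,"rx":0,"ry":0,"rz":0,"grip":-1},{"tx":-1,"ty":0,"tz":0,"rx":0,"ry":0,"rz":0,"grip":-1},{"tx":-1,"ty":0,"tz":0,"rx":0,"ry":0,"rz":0,"grip":-1},{"tx":-1,"ty":0,"tz":0,"rx":0,"ry":0,"rz":0,"grip":-1},{"tx":-1,"ty":-0.2,"tz":0,"rx":0,"ry":0,"rz":0,"grip":-1},{"tx":-1,"ty":-0.1,"tz":0,"rx":0,"ry":0,"rz":0,"grip":-1}]' | head -2
python3 -m inch '[{"tx":-1,"ty":0,"tz":0,"rx":0,"ry":0,"rz":0,"grip":-1},{"tx":-1,"ty":0,"tz":0,"rx":0,"ry":0,"rz":0,"grip":-1},{"tx":0,"ty":0,"tz":1,"rx":0,"ry":0,"rz":0,"grip":-1},{"tx":0,"ty":0,"tz":1,"rx":0,"ry":0,"rz":0,"grip":-1},{"tx":0,"ty":0,"tz":1,"rx":0,"ry":0,"rz":0,"grip":-1},{"tx":0,"ty":0,"tz":1,"rx":0,"ry":0,"rz":0,"grip":-1},{"tx":0,"ty":0,"tz":0.3,"rx":0,"ry":0,"rz":0,"grip":-1},{"tx":0,"ty":0,"tz":0,"rx":0,"ry":0,"rz":0,"grip":-1}]'
python3 -c "
from h import *
go(.503,-.298,.109,93)"
```

```text
time: 13.6
tcp_pos: [0.5012, -0.2393, 0.2524]
time: 14.4
tcp_pos: [0.5044, -0.2979, 0.1227]
eef_rot: [0.688, 0.725, -0.0, -0.001]
force: [0.2, 0.1, -2.2]
finger_gap: 0.0121
t 14.4 tcp [ 0.5044 -0.2979  0.1227] psi 93.01 tilt [-2.2e-03  9.0e-04 -1.0e+00] gap 0.0121 F [ 0.2  0.1 -2.2]
units now-axes [-0.   -0.05  0.46] | rz 0.0 | after turn [-0.   -0.05  0.46]
```

```bash
python3 -m inch '[{"tx":0,"ty":0,"tz":0.25,"rx":0,"ry":0,"rz":0,"grip":-1},{"tx":0,"ty":0,"tz":0.15,"rx":0,"ry":0,"rz":0,"grip":-1},{"tx":0,"ty":0,"tz":0,"rx":0,"ry":0,"rz":0,"grip":-1}]'
python3 -m inch '[{"tx":0,"ty":0,"tz":0.06,"rx":0,"ry":0,"rz":0,"grip":-1},{"tx":0,"ty":0,"tz":0,"rx":0,"ry":0,"rz":0,"grip":-1}]'
```

```text
time: 14.7
tcp_pos: [0.5052, -0.2989, 0.1128]
eef_rot: [0.688, 0.725, 0.0, 0.001]
force: [-0.4, -0.2, 1.6]
finger_gap: 0.0124
time: 14.9
tcp_pos: [0.5054, -0.2995, 0.1122]
eef_rot: [0.688, 0.725, -0.0, 0.002]
force: [-4.5, -1.8, 15.0]
finger_gap: 0.0121
```

```bash
python3 -m inch '[{"tx":0,"ty":0,"tz":-0.03,"rx":0,"ry":0,"rz":0,"grip":0},{"tx":0,"ty":0,"tz":0,"rx":0,"ry":0,"rz":0,"grip":0},{"tx":0,"ty":0,"tz":0,"rx":0,"ry":0,"rz":0,"grip":0},{"tx":0,"ty":0,"tz":-0.7,"rx":0,"ry":0,"rz":0,"grip":0},{"tx":0,"ty":0,"tz":-1,"rx":0,"ry":0,"rz":0,"grip":0},{"tx":0,"ty":0,"tz":-1,"rx":0,"ry":0,"rz":0,"grip":0},{"tx":0,"ty":0,"tz":-1,"rx":0,"ry":0,"rz":0,"grip":0},{"tx":0,"ty":0,"tz":-1,"rx":0,"ry":0,"rz":0,"grip":0}]'
python3 -c "
from h import *
go(.6275,.2607,.25,66)"
```

```text
time: 15.7
tcp_pos: [0.5045, -0.2982, 0.2529]
eef_rot: [0.688, 0.725, 0.0, -0.0]
force: [0.4, -0.5, -0.0]
finger_gap: 0.0425
t 15.7 tcp [ 0.5045 -0.2982  0.2529] psi 92.98 tilt [-0.e+00  1.e-04 -1.e+00] gap 0.0425 F [ 0.4 -0.5 -0. ]
units now-axes [18.39  5.06  0.1 ] | rz 4.71 | after turn [18.69 -3.83  0.1 ]
```

```bash
python3 -m inch '[{"tx":1,"ty":0.275,"tz":0,"rx":0,"ry":0,"rz":0,"grip":0},{"tx":1,"ty":0.275,"tz":0,"rx":0,"ry":0,"rz":0,"grip":0},{"tx":1,"ty":0.275,"tz":0,"rx":0,"ry":0,"rz":0,"grip":0},{"tx":1,"ty":0.275,"tz":0,"rx":0,"ry":0,"rz":0,"grip":0},{"tx":1,"ty":0.275,"tz":0,"rx":0,"ry":0,"rz":0,"grip":0},{"tx":1,"ty":0.275,"tz":0,"rx":0,"ry":0,"rz":0,"grip":0},{"tx":1,"ty":0.275,"tz":0,"rx":0,"ry":0,"rz":0,"grip":0},{"tx":1,"ty":0.275,"tz":0,"rx":0,"ry":0,"rz":0,"grip":0}]' | head -2
python3 -m inch '[{"tx":1,"ty":0.275,"tz":0,"rx":0,"ry":0,"rz":0,"grip":0},{"tx":1,"ty":0.275,"tz":0,"rx":0,"ry":0,"rz":0,"grip":0},{"tx":1,"ty":0.275,"tz":0,"rx":0,"ry":0,"rz":0,"grip":0},{"tx":1,"ty":0.275,"tz":0,"rx":0,"ry":0,"rz":0,"grip":0},{"tx":1,"ty":0.275,"tz":0,"rx":0,"ry":0,"rz":0,"grip":0},{"tx":1,"ty":0.275,"tz":0,"rx":0,"ry":0,"rz":0,"grip":0},{"tx":1,"ty":0.275,"tz":0,"rx":0,"ry":0,"rz":0,"grip":0},{"tx":1,"ty":0.275,"tz":0,"rx":0,"ry":0,"rz":0,"grip":0}]' | head -2
python3 -m inch '[{"tx":1,"ty":0.275,"tz":0,"rx":0,"ry":0,"rz":0,"grip":0},{"tx":1,"ty":0.275,"tz":0,"rx":0,"ry":0,"rz":0,"grip":0},{"tx":0.39,"ty":0.11,"tz":0,"rx":0,"ry":0,"rz":1,"grip":0},{"tx":0,"ty":0,"tz":0,"rx":0,"ry":0,"rz":1,"grip":0},{"tx":0,"ty":0,"tz":0,"rx":0,"ry":0,"rz":1,"grip":0},{"tx":0,"ty":0,"tz":0,"rx":0,"ry":0,"rz":1,"grip":0},{"tx":0,"ty":0,"tz":0,"rx":0,"ry":0,"rz":0.71,"grip":0},{"tx":0,"ty":0,"tz":0,"rx":0,"ry":0,"rz":0,"grip":0}]' | head -2
python3 - <<'E'
from h import *
go(.6275,.2607,.104,66)
im=env.snapshot("side");cv2.imwrite("pics/side3.png",im[:,:,::-1])
E
```

```text
time: 16.5
tcp_pos: [0.5582, -0.0539, 0.2517]
time: 17.3
tcp_pos: [0.6116, 0.1892, 0.2516]
time: 18.1
tcp_pos: [0.6274, 0.2605, 0.2515]
t 18.1 tcp [0.6274 0.2605 0.2515] psi 65.94 tilt [-2.e-04 -1.e-04 -1.e+00] gap 0.0425 F [ 0.3 -0.4 -0.7]
units now-axes [0.01 0.   4.92] | rz -0.01 | after turn [ 0.01 -0.    4.92]
```

View pics/side3.png

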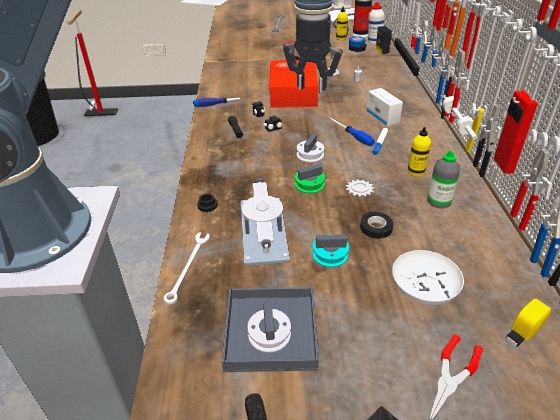

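Picture 9: the bad pulley lies flat in the tray (268,328), the balance is empty and level (262,210), and the gripper is above pulley A (311,150).

```bash
python3 -m inch '[{"tx":0,"ty":0,"tz":1,"rx":0,"ry":0,"rz":0,"grip":0},{"tx":0,"ty":0,"tz":1,"rx":0,"ry":0,"rz":0,"grip":0},{"tx":0,"ty":0,"tz":1,"rx":0,"ry":0,"rz":0,"grip":0},{"tx":0,"ty":0,"tz":1,"rx":0,"ry":0,"rz":0,"grip":0},{"tx":0,"ty":0,"tz":0.5,"rx":0,"ry":0,"rz":0,"grip":0},{"tx":0,"ty":0,"tz":0.4,"rx":0,"ry":0,"rz":0,"grip":0},{"tx":0,"ty":0,"tz":0,"rx":0,"ry":0,"rz":0,"grip":0}]'
python3 -m inch '[{"tx":0,"ty":0,"tz":0,"rx":0,"ry":0,"rz":0,"grip":-1},{"tx":0,"ty":0,"tz":0,"rx":0,"ry":0,"rz":0,"grip":-1},{"tx":0,"ty":0,"tz":0,"rx":0,"ry":0,"rz":0,"grip":-1},{"tx":0,"ty":0,"tz":0,"rx":0,"ry":0,"rz":0,"grip":-1},{"tx":0,"ty":0,"tz":0,"rx":0,"ry":0,"rz":0,"grip":-1}]'
python3 -c "
from h import *
go(.6275,.2607,.104,66)"
```

```text
time: 18.85
tcp_pos: [0.6273, 0.2604, 0.1038]
eef_rot: [0.839, 0.545, -0.001, -0.0]
force: [0.2, -0.6, 0.9]
finger_gap: 0.0428
time: 19.35
tcp_pos: [0.6284, 0.2607, 0.1064]
eef_rot: [0.839, 0.545, 0.001, 0.0]
force: [0.5, 0.1, 6.3]
finger_gap: 0.0125
t 19.35 tcp [0.6284 0.2607 0.1064] psi 66.0 tilt [ 2.8e-03  9.0e-04 -1.0e+00] gap 0.0125 F [0.5 0.1 6.3]
units now-axes [-0.01 -0.03  0.08] | rz 0.0 | after turn [-0.01 -0.03  0.08]
```

```bash
python3 -m inch '[{"tx":0,"ty":0,"tz":-0.5,"rx":0,"ry":0,"rz":0,"grip":-1},{"tx":0,"ty":0,"tz":-1,"rx":0,"ry":0,"rz":0,"grip":-1},{"tx":0,"ty":0,"tz":-1,"rx":0,"ry":0,"rz":0,"grip":-1},{"tx":0,"ty":0,"tz":-1,"rx":0,"ry":0,"rz":0,"grip":-1},{"tx":0,"ty":0,"tz":-1,"rx":0,"ry":0,"rz":-0.7,"grip":-1},{"tx":0,"ty":0,"tz":0,"rx":0,"ry":0,"rz":-1,"grip":-1},{"tx":0,"ty":0,"tz":0,"rx":0,"ry":0,"rz":-1,"grip":-1},{"tx":0,"ty":0,"tz":0,"rx":0,"ry":0,"rz":-1,"grip":-1}]' |head -2
python3 -m inch '[{"tx":0,"ty":0,"tz":0,"rx":0,"ry":0,"rz":-1,"grip":-1},{"tx":0,"ty":0,"tz":0,"rx":0,"ry":0,"rz":0,"grip":-1}]' |head -2
python3 -c "
from h import *
go(.4997,-.0345,.19,93)"
```

```text
time: 20.15
tcp_pos: [0.6272, 0.2604, 0.2407]
time: 20.35
tcp_pos: [0.6273, 0.2604, 0.2404]
t 20.35 tcp [0.6273 0.2604 0.2404] psi 93.01 tilt [-2.e-04  0.e+00 -1.e+00] gap 0.0124 F [-0.4  0.5 -3.8]
units now-axes [-9.59 -4.76  1.68] | rz 0.0 | after turn [-9.59 -4.76  1.68]
```

```bash
python3 -m inch '[{"tx":-0.59,"ty":-0.26,"tz":0,"rx":0,"ry":0,"rz":0,"grip":-1},{"tx":-1,"ty":-0.5,"tz":0,"rx":0,"ry":0,"rz":0,"grip":-1},{"tx":-1,"ty":-0.5,"tz":0,"rx":0,"ry":0,"rz":0,"grip":-1},{"tx":-1,"ty":-0.5,"tz":0,"rx":0,"ry":0,"rz":0,"grip":-1},{"tx":-1,"ty":-0.5,"tz":0,"rx":0,"ry":0,"rz":0,"grip":-1},{"tx":-1,"ty":-0.5,"tz":0,"rx":0,"ry":0,"rz":0,"grip":-1},{"tx":-1,"ty":-0.5,"tz":0,"rx":0,"ry":0,"rz":0,"grip":-1},{"tx":-1,"ty":-0.5,"tz":0,"rx":0,"ry":0,"rz":0,"grip":-1}]' | head -2
python3 -m inch '[{"tx":-1,"ty":-0.5,"tz":0,"rx":0,"ry":0,"rz":0,"grip":-1},{"tx":-1,"ty":-0.5,"tz":0,"rx":0,"ry":0,"rz":0,"grip":-1},{"tx":0,"ty":0,"tz":0.7,"rx":0,"ry":0,"rz":0,"grip":-1},{"tx":0,"ty":0,"tz":0.6,"rx":0,"ry":0,"rz":0,"grip":-1},{"tx":0,"ty":0,"tz":0,"rx":0,"ry":0,"rz":0,"grip":-1},{"tx":0,"ty":0,"tz":0,"rx":0,"ry":0,"rz":0,"grip":-1}]'
python3 -c "
from h import *
go(.4997,-.0345,.1705,93)"
```

```text
time: 21.15
tcp_pos: [0.5257, 0.0262, 0.2403]
time: 21.75
tcp_pos: [0.4997, -0.0341, 0.2014]
eef_rot: [0.689, 0.724, 0.0, 0.0]
force: [-0.1, -0.6, -2.0]
finger_gap: 0.0126
t 21.75 tcp [ 0.4997 -0.0341  0.2014] psi 92.84 tilt [ 1.e-04 -0.e+00 -1.e+00] gap 0.0126 F [-0.1 -0.6 -2. ]
units now-axes [-0.01 -0.    1.03] | rz -0.03 | after turn [-0.01 -0.    1.03]
```

```bash
python3 -m inch '[{"tx":0,"ty":0,"tz":0.5,"rx":0,"ry":0,"rz":0,"grip":-1},{"tx":0,"ty":0,"tz":0.3,"rx":0,"ry":0,"rz":0,"grip":-1},{"tx":0,"ty":0,"tz":0.13,"rx":0,"ry":0,"rz":0,"grip":-1},{"tx":0,"ty":0,"tz":0,"rx":0,"ry":0,"rz":0,"grip":-1},{"tx":0,"ty":0,"tz":0,"rx":0,"ry":0,"rz":0,"grip":-1}]'
python3 -m inch '[{"tx":0,"ty":0,"tz":0.08,"rx":0,"ry":0,"rz":0,"grip":-1},{"tx":0,"ty":0,"tz":0,"rx":0,"ry":0,"rz":0,"grip":-1}]'
```

```text
time: 22.25
tcp_pos: [0.4998, -0.0341, 0.1733]
eef_rot: [0.689, 0.725, 0.0, 0.0]
force: [0.4, 1.1, -3.5]
finger_gap: 0.0124
time: 22.45
tcp_pos: [0.5, -0.0342, 0.1713]
eef_rot: [0.689, 0.725, 0.0, 0.001]
force: [-2.2, 0.3, 6.0]
finger_gap: 0.0126
```

Contact. I'll release, raise and retreat clear, then check.

```bash
python3 -m inch '[{"tx":0,"ty":0,"tz":0,"rx":0,"ry":0,"rz":0,"grip":0},{"tx":0,"ty":0,"tz":0,"rx":0,"ry":0,"rz":0,"grip":0},{"tx":0,"ty":0,"tz":0,"rx":0,"ry":0,"rz":0,"grip":0},{"tx":0,"ty":0,"tz":-0.5,"rx":0,"ry":0,"rz":0,"grip":0},{"tx":0,"ty":0,"tz":-1,"rx":0,"ry":0,"rz":0,"grip":0},{"tx":0,"ty":0,"tz":-1,"rx":0,"ry":0,"rz":0,"grip":0},{"tx":0,"ty":0,"tz":-1,"rx":0,"ry":0,"rz":0,"grip":0},{"tx":0,"ty":0,"tz":0,"rx":0,"ry":0,"rz":0,"grip":0}]' | head -4
python3 -m inch '[{"tx":1,"ty":0,"tz":0,"rx":0,"ry":0,"rz":0,"grip":0},{"tx":1,"ty":0,"tz":0,"rx":0,"ry":0,"rz":0,"grip":0},{"tx":1,"ty":0,"tz":0,"rx":0,"ry":0,"rz":0,"grip":0},{"tx":1,"ty":0,"tz":0,"rx":0,"ry":0,"rz":0,"grip":0},{"tx":1,"ty":0,"tz":0,"rx":0,"ry":0,"rz":0,"grip":0},{"tx":1,"ty":0,"tz":0,"rx":0,"ry":0,"rz":0,"grip":0},{"tx":1,"ty":0,"tz":0,"rx":0,"ry":0,"rz":0,"grip":0},{"tx":0,"ty":0,"tz":0,"rx":0,"ry":0,"rz":0,"grip":0}]' | head -2
python3 - <<'E'
from h import *
im=cv2.cvtColor(env.snapshot("side"),cv2.COLOR_RGB2BGR);tp=cv2.cvtColor(env.snapshot("top"),cv2.COLOR_RGB2BGR)
c=cv2.resize(im[150:260,222:312],None,fx=4,fy=4,interpolation=2)
for th,col in((0,(0,255,0)),(-4,(0,0,255)),(4,(255,0,0))):
    for y in(-.095,.095):
        u=((proj("side",seat2w([[-.014,y,0],[.014,y,0]],th))-[222,150]+.5)*4).astype(np.int32);cv2.polylines(c,[u],False,col,1)
q=seat2w([[.042*np.cos(t),.042*np.sin(t),0] for t in a],0)
cv2.polylines(c,[((proj("side",q)-[222,150]+.5)*4).astype(np.int32)],True,(0,255,0),1)
d=cv2.resize(tp[180:290,235:455],None,fx=2,fy=4)
d=cv2.resize(tp[180:290,235:455],None,fx=2,fy=2);d=np.vstack([d,np.zeros((c.shape[0]-d.shape[0],d.shape[1],3),np.uint8)])
cv2.imwrite("pics/fin.png",np.hstack([c,d])[:,:800])
E
```

```text
time: 23.25
tcp_pos: [0.5009, -0.0343, 0.279]
eef_rot: [0.689, 0.725, 0.002, 0.003]
force: [0.6, -0.8, -0.7]
time: 24.05
tcp_pos: [0.4884, 0.1781, 0.2746]
```

View pics/fin.png

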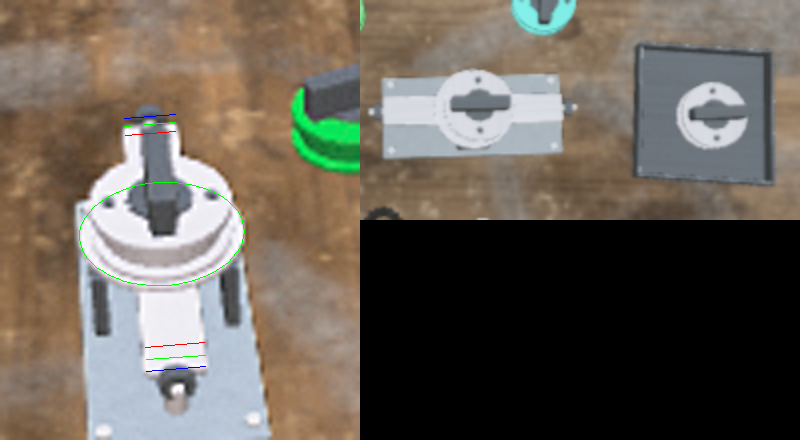

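Picture 10: the true pulley is seated with the bar in line, and the bad one is flat in the tray. The near beam end looks a little low, so I'll measure the tilt against the empty beam.

```bash
python3 - <<'E'
from h import *
im0=cv2.imread("pics/side0.png");im=env.snapshot("side")[:,:,::-1].copy();im1=cv2.imread("pics/side1.png")
up=lambda i:cv2.resize(i,None,fx=8,fy=8,interpolation=2)
T=up(im0[236:250,258:274])
k=[proj("side",seat2w([[0,-.103,-.005]],t))[0,1] for t in(0,4,-4,-9)];print("px per tilt 4,-4,-9:",np.array(k[1:])-k[0],k[0])
for n,i in(("empty",im0),("bad",im1),("now",im)):
    r=cv2.matchTemplate(up(i[222:264,250:282]),T,cv2.TM_CCOEFF_NORMED);_,s,_,l=cv2.minMaxLoc(r);print(n,s,(l[0]/8+250-258,l[1]/8+222-236))
c=np.hstack([cv2.resize(x[215:265,235:295],None,fx=6,fy=6,interpolation=2) for x in(im0,im)]);cv2.imwrite("pics/cmp.png",c)
E
```

```text
px per tilt 4,-4,-9: [ 2.95443765 -3.14395206 -7.3133942 ] 243.6796132706718
empty 0.9992693066596985 (0.0, 0.0)
bad 0.9231504201889038 (-0.375, -9.0)
now 0.9892070889472961 (0.125, 1.875)
```

View pics/cmp.png

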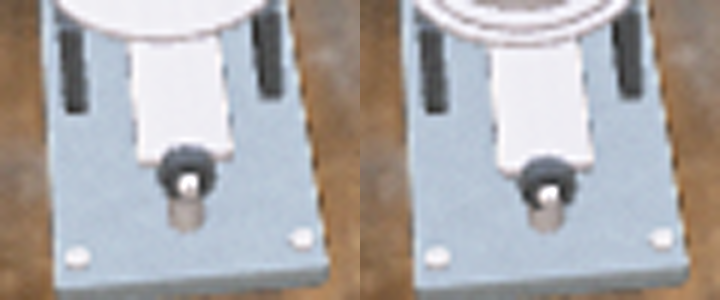

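Picture 11: the near end is 1.9 px lower than on the empty beam, which is about 2.5°. That is within the 4° for a true pulley, and consistent with the play on the post. The bad one moved it 9 px the other way. Handing in.

```bash
python3 -c "
from workcell import env
print(env.hand_in(),env.read_state()['time'])"
```

```text
the job is handed in; nothing more can be done
the job is handed in; nothing more can be done
```

The bad pulley is in the reject tray and the true one is seated on the balance. I handed the job in with about 24 s on the robot's clock.

- **Finding the bad one:** I set the pulley at (0.459, 0.238) on the balance first. It tipped the beam about 9–11° with the +y end down, so it was the bad one. I gripped it with the tool tilted to match and set it in the tray, where the pictures show it lying flat near the middle.
- **The true one:** I then put the pulley from (0.627, 0.261) on the post with its bar in line with the beam, let go and moved clear.
- **Last check:** The beam is not exactly level. Its near (−y) end is about 1.9 px lower than with the pan empty, a tilt of about 2.5°. That is inside the 4° allowed for a true pulley and probably comes from the pulley's play on the post, so I left it.
- **Disagreement:** My two readings of the bad pulley's tip differed, about 9° from the overlay and about 11° from matching the beam end. Both are well clear of the 4° limit.
- **Forces:** The highest wrist force I saw was about 15 N, when setting the bad pulley down in the tray.

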